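# Turn the sample leaf and light the page

## Task

Push the raised white leaf of the finish-sample book over its spine with the fingertips and press it down until it lies fully flat on the other side; only then press the cap of the round puck light fully down and let it spring back up, to light the page. Nothing is to be lifted or carried: book, light and everything else on the shelf stay upright where they stand.

Things in the scene. Friction and masses are not known exactly. Their poses are not given: they have to be found in the camera images.
- book: Shelf-finish sample book, loose, about 0.85 kg with its leaf 90 g more; lies open on the shelf: grey cover 160 (along the spine) x 270 x 6 mm, a plywood page stack on each side of the steel spine with tops 16 mm above the shelf. Origin: centre of the underside. x axis along the spine (away from the robot at yaw 0), y axis across it to the left, z up. Pushed sideways with more than about 4 N it may slide.
- spine (a point): Middle of the leaf's hinge axis, on the spine, 18.5 mm above the shelf; same axes as the book.
- leaf (a joint): Angle (rad) of the rigid white leaf (5 mm thick, 150 mm along the spine, reaching 118 mm from the hinge axis, plus a 50 mm wide tab in the middle of its free edge that reaches 132 mm). 0: flat on the right (book -y) stack; pi/2: upright; pi: flat on the left (book +y) stack, where it stops. It starts part raised, at 0.45 to 0.85. The hinge is stiff (about 0.09 N m, more than the leaf's weight): the leaf stays at any angle where it is left and must be pressed down to lie flat.
- leaf_tab (a point): Middle of the outer edge of the leaf's tab, 132 mm from the hinge axis, half-way through its thickness.
- puck: White round LED puck light, loose, 0.16 kg, 76 mm across, body 20 mm high; stands left or right of the book. Origin: centre of its underside.
- puck_top (a point): Centre of the top of the puck light's round press cap (56 mm across), 28 mm above the shelf when up; moves with the cap.
- puck_cap (a joint): How far the cap is pressed (m): 0 up, 0.005 fully down, needs about 4.5 N; springs back when let go.
- funnel: orange plastic funnel standing mouth down, 90 wide, 88 high; on the opposite side of the book from the puck light; loose bystander. Sizes in mm, origin at the centre of its underside.
- vase: white ceramic vase, 100 wide, 185 high, behind the book to one side; loose bystander. Sizes in mm, origin at the centre of its underside.
- spray: empty amber glass spray bottle with black nozzle head, 68 wide, 174 high, behind the book to the other side; loose bystander. Sizes in mm, origin at the centre of its underside.
- roller: steel lint roller handle lying down, 231 long, 40 high, nearer the robot on its right; loose bystander. Sizes in mm, origin at the centre of its underside.
- dish: small ceramic bowl, 90 wide, 32 high, behind the book on the left; loose bystander. Sizes in mm, origin at the centre of its underside.
- tin: flat round steel tin, 68 wide, 28 high, behind the book on the right; loose bystander. Sizes in mm, origin at the centre of its underside.
- brush: wooden clothes brush lying down, 170 x 45, 40 high, nearer the robot on its left; loose bystander. Sizes in mm, origin at the centre of its underside.
Things that resemble listed ones, but are neither listed nor needed, are in the scene too. Leave any purple look-alike of the puck alone.

How it is judged:
On the way, in this order (a step that is already met when the one before it is completed fails the run):
1. the leaf lies flat on the left side (value of joint leaf above 3.08 rad), for 0.2 s.
2. the puck light's cap is pressed fully down, the leaf still flat (value of joint puck_cap above 0.0038 m and value of joint leaf above 3.08 rad), for 0.1 s.
At the end, for the whole second after the job is handed in: The leaf lies at rest flat on the left side (angle over 3.08 rad, within about 3.5 degrees of flat), the puck's cap is up again (within 1.5 mm), and book, light and all bystanders stand upright on the shelf within 30 mm of where they were (value of joint leaf above 3.08 rad and velocity of joint leaf between -0.05 and 0.05 rad/s and value of joint puck_cap below 0.0015 m and distance of each of book, puck, funnel, vase, spray, roller, dish, tin, brush from where it was at the start of the episode below 0.03 m and height (world z) of each of book, puck, funnel, vase, spray, roller, dish, tin, brush below 0.01 m and angle between each of book, puck, funnel, vase, spray, roller, dish, tin, brush's own z axis and vertical below 0.1 rad); the robot touches nothing.
It fails at once if the light is pressed before the leaf lies flat (value of joint puck_cap above 0.003 m and not (value of joint leaf above 3.08 rad)).
It fails at once if something is lifted, more than 20 mm off the shelf (height (world z) of any of book, puck, funnel, vase, spray, roller, dish, tin, brush above 0.02 m).
It fails at once if something is shoved more than 40 mm (distance of any of book, puck, funnel, vase, spray, roller, dish, tin, brush from where it was at the start of the episode above 0.04 m).
It fails at once if something is tipped by more than 0.35 rad (angle between any of book, puck, funnel, vase, spray, roller, dish, tin, brush's own z axis and vertical above 0.35 rad).
It also fails if it takes over 45 s, if anything falls off the work surface, if the arm or the gripper's body presses on something with over 40 N, if the wrist force passes 120 N, or if a joint passes its speed limit or range.

## Robot

A 6-joint arm with a two-finger parallel gripper is mounted at the origin on the work surface. World frame = base frame: x ahead of the robot, y to its left, z up, the work surface at z = 0. Lengths are in m, angles in rad, forces in N, time in s.
With the tool pointing down it reaches from about 0.375 to 0.9 m from the base axis. Payload 3.1 kg.
Tool frame: the origin (TCP) lies between the finger pads; the fingertips stand 8 mm ahead of it and the grasp point (between the pads) lies 11 mm behind it (manip.tip_extent is the distance from the TCP to the fingertips, in m); z points along the fingers, x is the direction in which the jaws open and shut, and the axes are right-handed (so a half turn about z gives the same grasp; the last joint's range is limited). The gripper opens to 85 mm and grips with 20 to 120 N. Pads are 22 mm wide; open, the fingers measure 114 mm over their backs; the gripper's body (76 mm by 85 mm) begins 54 mm behind the grasp point. The pads swing forward as they close: fully open they stand 13 mm farther back than shut.
Start: joints at [1.077, 0.527, 1.433, -0, 1.181, -0.178], TCP at [0.193, 0.594, 0.239] pointing down, gripper open.
Joint ranges: [-3.08, 3.08], [-0.75, 2.2], [0.22, 2.44], [-1.43, 4.57], [0, 2.65], [-2.85, 2.85]. Speed limits (rad/s): [2.79, 2.79, 3.14, 3.14, 3.14, 3.14].

## Interface

Orientations are given as a unit quaternion [x, y, z, w].
In Python, from station import manip gives the robot as it stands.
- The arm moves only by the tool move_arm, never from a script. Its argument "deltas" is a list that holds one entry, the list of rows, each a list of 4 numbers: the shift along the tool's x, y, z in m, then the turn about the tool's z in degrees. A call has 1 to 20 rows; each row is the pose to reach, as a shift and turn from the pose measured when the call began, along the tool's axes at that moment; what a row does not reach only later rows make up. A row lasts 1/12 s, in which the tool goes at most 41.7 mm and 7.16 degrees, less where a joint would pass 70% of its speed; a pose out of reach is approached as far as the arm can. A call with a gripper value outside its range is refused whole. "gripper" is the opening, from 0 (shut) to 1 (fully open), set as the call begins (left out, the last holds). The fingers move at their own pace and stop on an object; "squeeze" is the grip in N (left out, the last holds). Time passes only in rows, so rows that repeat a pose let the fingers close. It gives the time, the measured TCP pose, the force and the opening at its end, in the units of the state.
- manip.sense(): the state, without advancing time (a new reading comes with each control period).
- manip.snapshot(name): name is "side" or "top"; returns a dict with "img" (400x640x3 uint8, red, green, blue), "vertical_fov" (degrees; the focal length in pixels is half the picture's height over the tangent of half this angle, whatever the lens; pixels are square), "cx", "cy" (the principal point, pixels), "origin" and "orientation" of the camera in the world. Camera axes: x right, y down, z forward; pixel columns grow to the right and rows downward; lengths in m; the calibration is good to about 2 mm. A picture is of the moment at which its call begins. There is no depth.
- manip.sign_off(): hands the job in, once; it reports no verdict.
The state is a dict: "t": time; "q": joint angles; "qd": joint speeds; "tau": joint torques, N m; "tcp_pos": TCP position; "tool_rot": TCP orientation; "force": force on the tool from outside, world axes, zero at the start; "ft_torque": the same for the moment, N m; "finger_gap": opening from 0.0 (shut) to 1.0 (fully open).
Only numpy, scipy, OpenCV 4.12 (cv2) and the standard library are available. Lean on these libraries where they do the work, as an engineer would, in place of code of your own. Each camera call takes 0.05 s, during which the arm holds its last target.

## Working session

There is one attempt and no reset: what is moved stays moved. The work goes in short steps, Python scripts to look and compute and a tool call to move; the robot and the scene stay as the last step left them, time stands still between calls to the robot, and variables do not carry over. Pictures are saved under pics/ and viewed, and the job is handed in when it is done.

Besides the shell and the picture viewer there is one more tool, called after ">>>" as name(argument=value, ...), one argument or row to a line, values as JSON. move_arm: Moves the arm, as the interface text tells. Its arguments: {"type":"object","properties":{"deltas":{"type":"array"},"gripper":{"type":"number"},"squeeze":{"type":"number"}},"required":["deltas"]}

```bash
mkdir -p pics; cat > h.py <<'E'
import numpy as np, cv2
from station import manip
from scipy.spatial.transform import Rotation as R
def snap(n,f):
    s=manip.snapshot(n); cv2.imwrite('pics/'+f,s['img'][:,:,::-1]); np.save('pics/'+f+'.npy',s,allow_pickle=True); return s
def load(f): return np.load('pics/'+f+'.npy',allow_pickle=True).item()
def ray(s,u,v):
    h=s['img'].shape[0]; f=h/2/np.tan(np.radians(s['vertical_fov'])/2)
    d=R.from_quat(s['orientation']).apply([(u-s['cx'])/f,(v-s['cy'])/f,1]); return np.array(s['origin']),d
def onz(s,u,v,z):
    o,d=ray(s,u,v); return o+d*(z-o[2])/d[2]
def tri(s1,p1,s2,p2):
    o1,d1=ray(s1,*p1);o2,d2=ray(s2,*p2)
    t=np.linalg.lstsq(np.c_[d1,-d2],o2-o1,rcond=None)[0]
    a=o1+d1*t[0];b=o2+d2*t[1]; return (a+b)/2,np.linalg.norm(a-b)
def proj(s,P):
    h=s['img'].shape[0]; f=h/2/np.tan(np.radians(s['vertical_fov'])/2)
    c=R.from_quat(s['orientation']).inv().apply(np.array(P)-s['origin']); return c[:2]/c[2]*f+[s['cx'],s['cy']]
E
python3 - <<'E'
from h import *
for n in('top','side'):
    s=snap(n,n+'0.png'); print({k:v for k,v in s.items() if k!='img'})
print(manip.sense(),manip.tip_extent)
E
```

```text
{'vertical_fov': 50.96147653233673, 'cx': 319.79190539857206, 'cy': 200.42661631956884, 'origin': array([0.35789813, 0.03119472, 1.3312443 ]), 'orientation': array([-0.70205718,  0.70904692, -0.0466484 ,  0.04681987])}
{'vertical_fov': 49.60730885443823, 'cx': 320.3137512075346, 'cy': 197.79678582467682, 'origin': array([0.45277896, 0.93584145, 0.92344157]), 'orientation': array([-0.03863927,  0.9171541 , -0.39588857,  0.02464962])}
{'t': 0.1, 'q': array([ 1.07748186e+00,  5.28391708e-01,  1.43377195e+00,  2.40931292e-05,
        1.18141806e+00, -1.78513961e-01]), 'qd': array([ 0.00035461, -0.00277677, -0.0021712 ,  0.00017803,  0.00218179,
       -0.00108008]), 'tau': array([-3.50517848e-04, -4.43304312e+01, -1.78585517e+01, -1.67408557e-04,
        3.87545850e-03, -6.66145709e-06]), 'tcp_pos': array([0.19318732, 0.59373035, 0.2384208 ]), 'tool_rot': array([ 8.09207701e-01,  5.87521836e-01, -9.00590244e-04,  4.22092779e-04]), 'force': array([ 0.89838009, -0.59829424,  0.64695357]), 'ft_torque': array([ 0.01284094, -0.00452742,  0.02708846]), 'finger_gap': 1.0025553336718351} 0.008
```

View pics/top0.png

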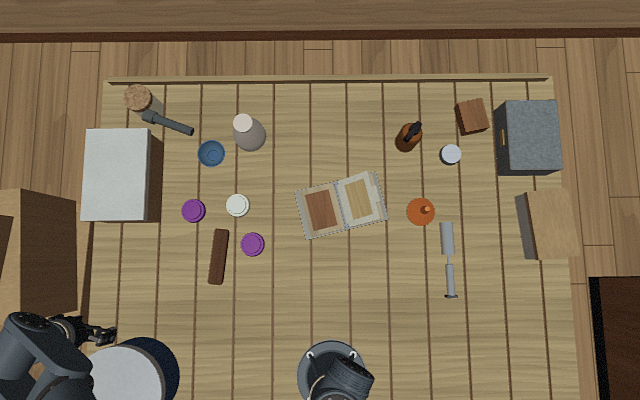

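View pics/side0.png

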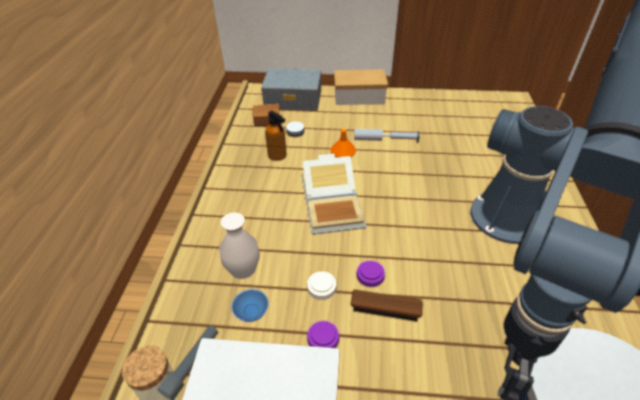

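```bash
python3 - <<'E'
from h import *
a=load('top0.png')['img'][150:260,170:450]; b=load('side0.png')['img'][110:320,220:420]
cv2.imwrite('pics/c1.png',cv2.resize(a,None,fx=2.8,fy=2.8,interpolation=2)[:,:,::-1])
a=load('top0.png')['img'][160:250,285:400]
cv2.imwrite('pics/c3.png',cv2.resize(a,None,fx=6,fy=6,interpolation=2)[:,:,::-1])
cv2.imwrite('pics/c2.png',cv2.resize(b[30:140,60:160],None,fx=5,fy=5,interpolation=2)[:,:,::-1])
E
```

```text
(no output)
```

View pics/c1.png

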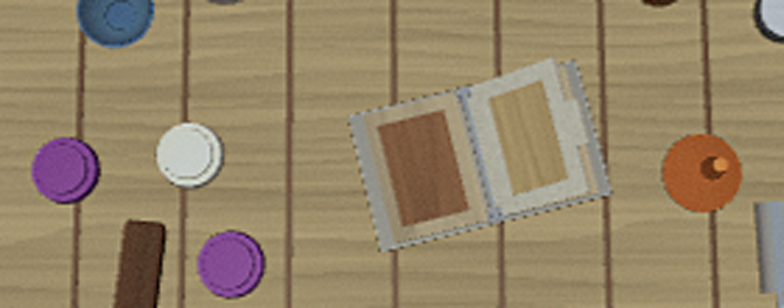

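View pics/c2.png

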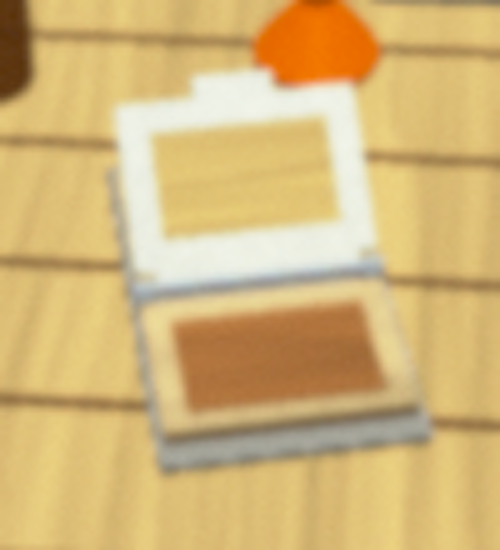

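View pics/c3.png

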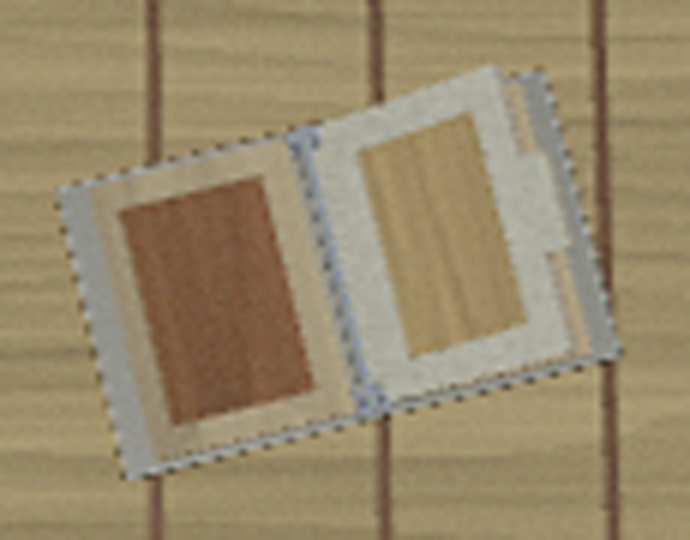

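```bash
cat > m.py <<'E'
from h import *
t=load('top0.png');s=load('side0.png')
T=lambda x,y:((x+.5)/6-.5+285,(y+.5)/6-.5+160)
S=lambda x,y:((x+.5)/5-.5+280,(y+.5)/5-.5+140)
cs=[onz(t,*T(*p),0.006) for p in[(62,188),(125,477),(620,355),(543,72)]]
c=np.mean(cs,0);print('cover',np.round(cs,4),c)
print([np.linalg.norm(cs[i]-cs[(i+1)%4]) for i in range(4)])
xa=(cs[0]+cs[3]-cs[1]-cs[2])[:2]; ya=(cs[0]+cs[1]-cs[2]-cs[3])[:2]
yx=np.arctan2(xa[1],xa[0]);yy=np.arctan2(-ya[0],ya[1]);print('yaw',yx,yy)
yaw=(yx+2*yy)/3 if 0 else yy
ta,e1=tri(t,T(545,152),s,S(192,76)) ;tb,e2=tri(t,T(570,247),s,S(272,70)); tm=(ta+tb)/2
print('tab',ta,tb,e1,e2,np.linalg.norm(ta-tb))
Y=np.array([-np.sin(yaw),np.cos(yaw),0]); X=np.array([np.cos(yaw),np.sin(yaw),0])
r=tm-c; ang=np.arctan2(tm[2]-.0185,-(r@Y));print('leaf',ang,np.hypot(tm[2]-.0185,r@Y), r@X)
for n,(u,v) in dict(puck=(237,205),funnel=(420.5,211.5)).items(): print(n,onz(t,u,v,.028))
print('puck tri',tri(t,(237,205),s,(321.5,283)))
print('vase',onz(t,243,122,.185),'spray',onz(t,412,133,.16),'dish',onz(t,211,153,.03),'tin',onz(t,451,154,.028),'brush',onz(t,218,256,.04),'purple',onz(t,252,244,.03))
E
python3 m.py
```

```text
cover [[ 0.5657  0.1098  0.006 ]
 [ 0.412   0.0771  0.006 ]
 [ 0.4735 -0.1845  0.006 ]
 [ 0.626  -0.148   0.006 ]] [ 0.51929382 -0.03639902  0.006     ]
[np.float64(0.15716823652297823), np.float64(0.268749284328954), np.float64(0.15675443748315954), np.float64(0.26479780394298436)]
yaw 0.22237112815554994 0.2305166265444098
tab [ 0.56864831 -0.13612871  0.0933858 ] [ 0.5200658  -0.14732051  0.09240088] 0.0018182915619546025 0.00015117910101082786 0.04986468940222707
leaf 0.6020391845823166 0.1313617273784992 0.0003354306033727071
puck [0.51945117 0.28982088 0.028     ]
funnel [ 0.49330707 -0.2833098   0.028     ]
puck tri (array([0.5210847, 0.2916924, 0.0185008]), np.float64(0.0009063547052454388))
vase [0.73616064 0.24552792 0.185     ] spray [ 0.706741   -0.23642979  0.16      ] dish [0.68645089 0.37471395 0.03      ] tin [ 0.67601465 -0.38785598  0.028     ] brush [0.36177166 0.3428774  0.04      ] purple [0.39748685 0.24117048 0.03      ]
```

```bash
cat >> h.py <<'E'
C=np.array([0.5193,-0.0364,0]);yaw=0.2290
X=np.array([np.cos(yaw),np.sin(yaw),0]);Y=np.array([-np.sin(yaw),np.cos(yaw),0])
def delta(P):
    st=manip.sense(); return R.from_quat(st['tool_rot']).inv().apply(np.array(P)-st['tcp_pos'])
def stat():
    st=manip.sense(); r=R.from_quat(st['tool_rot']).as_matrix(); d=st['tcp_pos']-C
    print('t',round(st['t'],2),'tcp',st['tcp_pos'].round(4),'book xyz',(d@X).round(4),(d@Y).round(4),d[2].round(4),'yawx',np.degrees(np.arctan2(r[1,0],r[0,0])-yaw).round(2),'zax',r[:,2].round(3),'F',st['force'].round(2),'gap',round(st['finger_gap'],3),'q',st['q'].round(2))
E
python3 - <<'E'
from h import *
stat(); print(delta(C-0.150*Y+[0,0,.2]))
t=load('top0.png');s=load('side0.png')
for n,i in(('t',t),('s',s)):
    a=cv2.cvtColor(i['img'],cv2.COLOR_RGB2HSV); u,v=proj(i,[.52,.291,.02]).astype(int)
    m=np.zeros(a.shape[:2],np.uint8); m[v-25:v+25,u-25:u+25]=((a[...,1]<40)&(a[...,2]>120))[v-25:v+25,u-25:u+25]*255
    c=max(cv2.findContours(m,0,2)[0],key=cv2.contourArea); print(n,cv2.fitEllipse(c),cv2.boundingRect(c))
im=s['img'][255:315,290:355]; cv2.imwrite('pics/c4.png',cv2.resize(im,None,fx=8,fy=8,interpolation=2)[:,:,::-1])
im=t['img'][185:225,215:260]; cv2.imwrite('pics/c5.png',cv2.resize(im,None,fx=12,fy=12,interpolation=2)[:,:,::-1])
E
```

```text
t 0.1 tcp [0.1932 0.5937 0.2384] book xyz -0.1746 0.6877 0.2384 yawx 58.84 zax [-0.001 -0.002 -1.   ] F [ 0.9  -0.6   0.65] gap 1.003 q [ 1.08  0.53  1.43  0.    1.18 -0.18]
[-0.62647227  0.58282128  0.03942607]
t ((237.11912536621094, 204.72982788085938), (21.6849308013916, 22.874603271484375), 62.84296798706055) (226, 194, 23, 23)
s ((321.3587341308594, 284.5329284667969), (25.78636932373047, 27.558443069458008), 89.63351440429688) (308, 272, 28, 26)
```

View pics/c4.png

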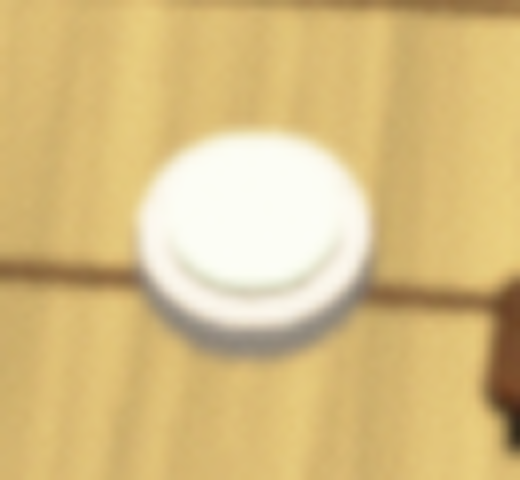

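View pics/c5.png

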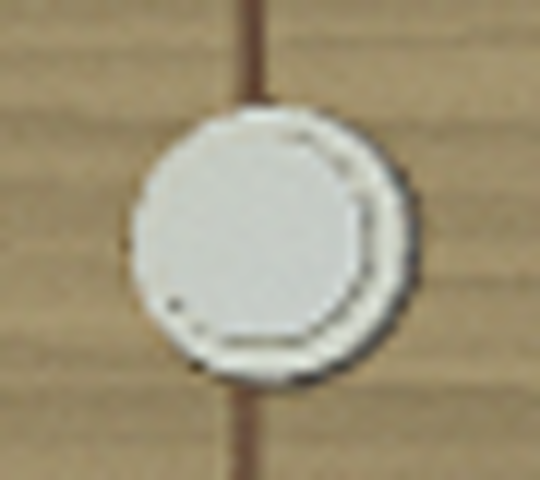

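>>> move_arm(
  deltas=[
    [[-0.02,0.018,0,2],[-0.05,0.046,0,5],[-0.08,0.074,0,9],[-0.11,0.102,0,13],[-0.14,0.13,0,17],[-0.17,0.158,0,21],[-0.2,0.186,0,25],[-0.23,0.214,0,29],[-0.26,0.242,0,33],[-0.29,0.27,0,37],[-0.32,0.298,0,41],[-0.35,0.326,0,45],[-0.38,0.354,0,49],[-0.41,0.382,0,53],[-0.44,0.41,0,57],[-0.47,0.438,0,58.8],[-0.5,0.466,0,58.8],[-0.53,0.494,0,58.8],[-0.56,0.522,0,58.8],[-0.58,0.54,0,58.8]],
  ],
  gripper=0,
)

```text
t: 1.77
tcp_pos: [0.5287, -0.1289, 0.2392]
tool_rot: [0.994, 0.114, 0.0, 0.002]
force: [-0.1, -0.2, -0.3]
finger_gap: 0.004
```

```bash
python3 - <<'E'
from h import *
stat(); print(delta(C-0.150*Y+[0,0,.2]),delta(C-0.150*Y+[0,0,.062]))
t=load('top0.png');s=load('side0.png'); print(tri(t,(235.4,203.7),s,(321.1,281)),onz(t,235.4,203.7,.028))
E
```

```text
t 1.77 tcp [ 0.5287 -0.1289  0.2392] book xyz -0.0119 -0.0922 0.2392 yawx -0.09 zax [ 0.001 -0.003 -1.   ] F [-0.14 -0.21 -0.26] gap 0.004 q [-0.44  0.42  1.64 -0.    1.08 -0.67]
[0.01198085 0.05762479 0.03938153] [0.01200098 0.05716974 0.17738077]
(array([0.52269198, 0.29435458, 0.03075756]), np.float64(0.0011093685180093276)) [0.52360092 0.29489595 0.028     ]
```

>>> move_arm(
  deltas=[
    [[0.004,0.02,0.0,0],[0.008,0.04,0.01,0],[0.012,0.057,0.03,0],[0.012,0.057,0.055,0],[0.012,0.057,0.08,0],[0.012,0.057,0.105,0],[0.012,0.057,0.13,0],[0.012,0.057,0.15,0],[0.012,0.057,0.165,0],[0.012,0.057,0.177,0],[0.012,0.057,0.177,0]],
  ],
)

```text
t: 2.68
tcp_pos: [0.5516, -0.1815, 0.0597]
tool_rot: [0.994, 0.113, -0.002, 0.0]
force: [0.5, 0.3, 0.6]
finger_gap: 0.001
```

```bash
python3 - <<'E'
from h import *
stat(); 
a=snap('side','s1.png')['img'][130:250,270:390]; b=snap('top','t1.png')['img'][150:260,280:440]
cv2.imwrite('pics/c6.png',np.hstack([cv2.resize(a,(400,400),interpolation=2),cv2.resize(b,(400,275),interpolation=2)[:400] if 0 else cv2.copyMakeBorder(cv2.resize(b,(400,275),interpolation=2),0,125,0,0,0)])[:,:,::-1])
E
```

```text
t 2.68 tcp [ 0.5516 -0.1815  0.0597] book xyz -0.0015 -0.1486 0.0597 yawx -0.09 zax [-0.004 -0.001 -1.   ] F [0.53 0.29 0.64] gap 0.001 q [-0.51  0.73  1.67 -0.    0.75 -0.73]
```

View pics/c6.png

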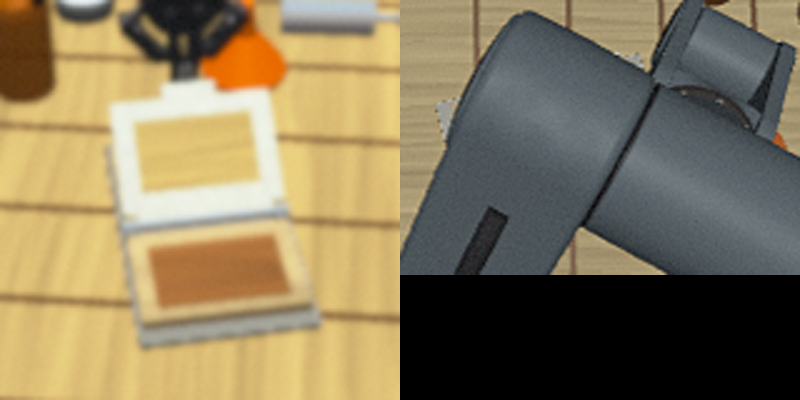

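>>> move_arm(
  deltas=[
    [[0.001,-0.009,0,0],[0.001,-0.018,0,0],[0.001,-0.024,0,0],[0.001,-0.027,-0.003,0],[0.001,-0.031,-0.008,0],[0.001,-0.035,-0.014,0],[0.001,-0.04,-0.02,0],[0.001,-0.045,-0.025,0],[0.001,-0.05,-0.03,0],[0.001,-0.056,-0.035,0],[0.001,-0.062,-0.04,0]],
  ],
)

```text
t: 3.7
tcp_pos: [0.5403, -0.1212, 0.1027]
tool_rot: [0.994, 0.113, 0.0, 0.002]
force: [0.1, -0.1, 0.6]
finger_gap: -0.004
```

```bash
cat > look.py <<'E'
from h import *
import sys
stat(); k=sys.argv[1]
a=snap('side','s%s.png'%k)['img'][100:250,240:400]; b=snap('top','t%s.png'%k)['img'][150:260,280:400]
A=cv2.resize(a,(480,450),interpolation=2)
B=cv2.copyMakeBorder(cv2.resize(b,(300,275),interpolation=2),0,175,0,0,0)
cv2.imwrite('pics/l%s.png'%k,np.hstack([A,B])[:,:,::-1])
E
python3 look.py 2
```

```text
t 3.7 tcp [ 0.5403 -0.1212  0.1027] book xyz 0.0012 -0.0873 0.1027 yawx -0.09 zax [ 0.001 -0.003 -1.   ] F [ 0.06 -0.09  0.61] gap -0.004 q [-0.42  0.63  1.73 -0.    0.78 -0.65]
```

View pics/l2.png

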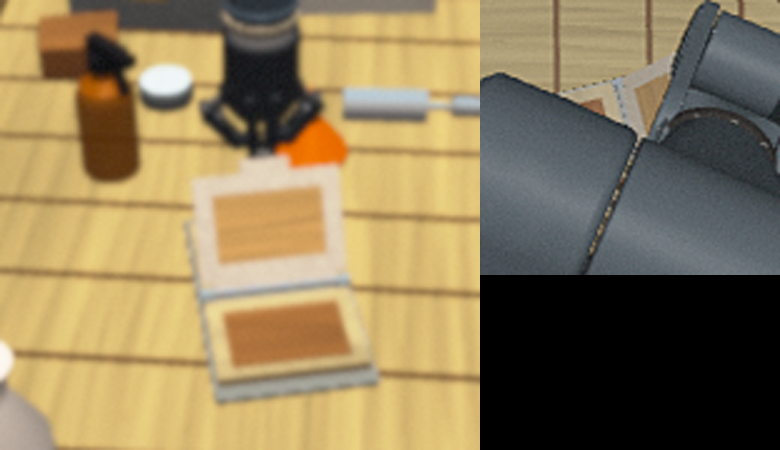

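```bash
cat >> h.py <<'E'
def tab(th,r=.132,x=0): return C+X*x-Y*r*np.cos(th)+np.array([0,0,.0185+r*np.sin(th)])
E
python3 - <<'E'
from h import *
s=load('s2.png')
for th in np.arange(.5,1.7,.1): print(th.round(1),proj(s,tab(th)).round(1),proj(s,tab(th,.118,.075)).round(1),proj(s,tab(th,.118,-.075)).round(1))
cv2.imwrite('pics/x.png',cv2.resize(s['img'][140:220,290:370],(640,640),interpolation=2)[:,:,::-1])
E
```

```text
0.5 [326.  155.6] [302.9 161.9] [350.  157.3]
0.6 [326.3 154. ] [303.  160.6] [350.4 156. ]
0.7 [326.7 152.9] [303.2 159.7] [351. 155.]
0.8 [327.1 152.2] [303.3 159. ] [351.6 154.3]
0.9 [327.6 151.8] [303.5 158.8] [352.2 154.1]
1.0 [328.1 151.9] [303.8 159. ] [352.9 154.2]
1.1 [328.7 152.5] [304.1 159.5] [353.6 154.7]
1.2 [329.3 153.5] [304.4 160.5] [354.4 155.6]
1.3 [329.9 154.9] [304.8 161.8] [355.2 156.9]
1.4 [330.6 156.8] [305.2 163.6] [356.  158.6]
1.5 [331.3 159.1] [305.7 165.7] [356.8 160.6]
1.6 [332.  161.9] [306.1 168.2] [357.6 163.1]
```

View pics/x.png

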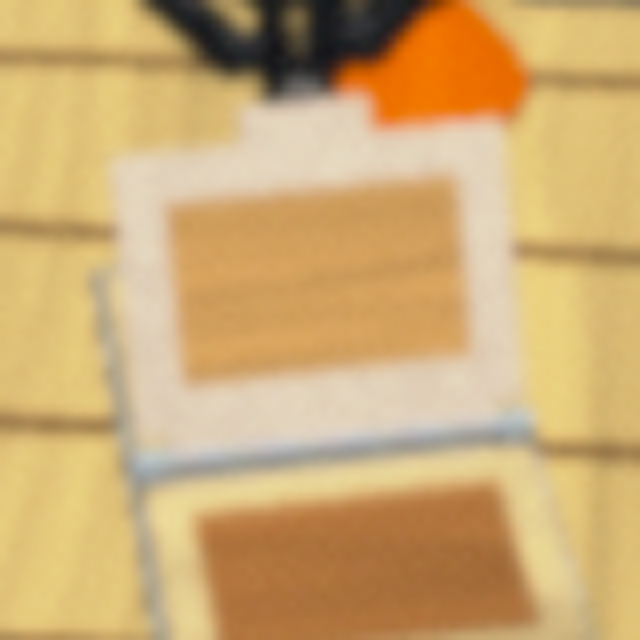

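>>> move_arm(
  deltas=[
    [[0,-0.008,-0.006,0],[0,-0.017,-0.011,0],[0,-0.026,-0.014,0],[0,-0.035,-0.017,0],[0,-0.044,-0.019,0],[0,-0.053,-0.021,0],[0,-0.062,-0.022,0],[0,-0.071,-0.023,0],[0,-0.08,-0.0235,0],[0,-0.088,-0.0235,0],[0,-0.097,-0.022,0],[0,-0.106,-0.0195,0]],
  ],
)

```text
t: 4.8
tcp_pos: [0.5159, -0.0163, 0.122]
tool_rot: [0.993, 0.114, 0.0, 0.001]
force: [0.4, -1.0, 0.9]
finger_gap: 0.0
```

```bash
python3 look.py 3
```

```text
t 4.8 tcp [ 0.5159 -0.0163  0.122 ] book xyz 0.0012 0.0204 0.122 yawx -0.05 zax [ 0.    -0.003 -1.   ] F [ 0.44 -0.96  0.94] gap 0.0 q [-0.25  0.56  1.81 -0.    0.77 -0.47]
```

View pics/l3.png

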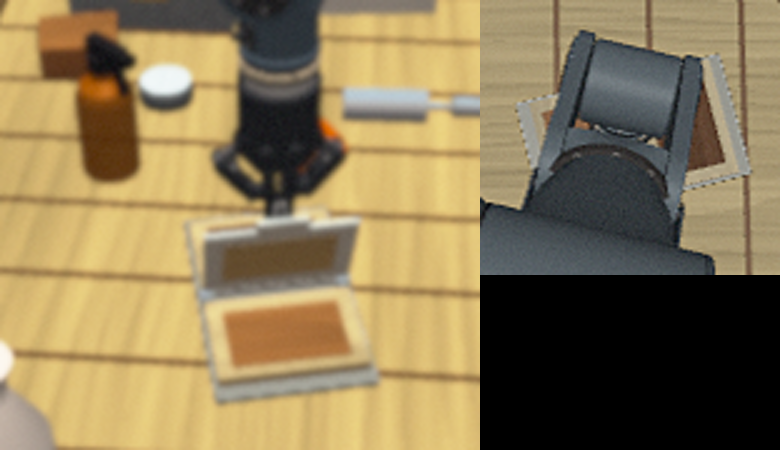

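>>> move_arm(
  deltas=[
    [[0,-0.008,0.0035,0],[0,-0.017,0.008,0],[0,-0.0255,0.013,0],[0,-0.0335,0.019,0],[0,-0.041,0.026,0],[0,-0.047,0.034,0],[0,-0.053,0.042,0],[0,-0.058,0.0505,0],[0,-0.062,0.06,0],[0,-0.065,0.069,0],[0,-0.067,0.078,0],[0,-0.068,0.085,0],[0,-0.0685,0.09,0],[0,-0.0685,0.092,0],[0,-0.0685,0.092,0]],
  ],
)

```text
t: 6.15
tcp_pos: [0.499, 0.0511, 0.0293]
tool_rot: [0.993, 0.114, -0.001, 0.001]
force: [0.3, -0.0, -0.1]
finger_gap: 0.003
```

```bash
python3 look.py 4
```

```text
t 6.15 tcp [0.499  0.0511 0.0293] book xyz 0.0001 0.0898 0.0293 yawx 0.02 zax [-0.002 -0.001 -1.   ] F [ 0.26 -0.02 -0.09] gap 0.003 q [-0.12  0.73  1.89 -0.    0.53 -0.35]
```

View pics/l4.png

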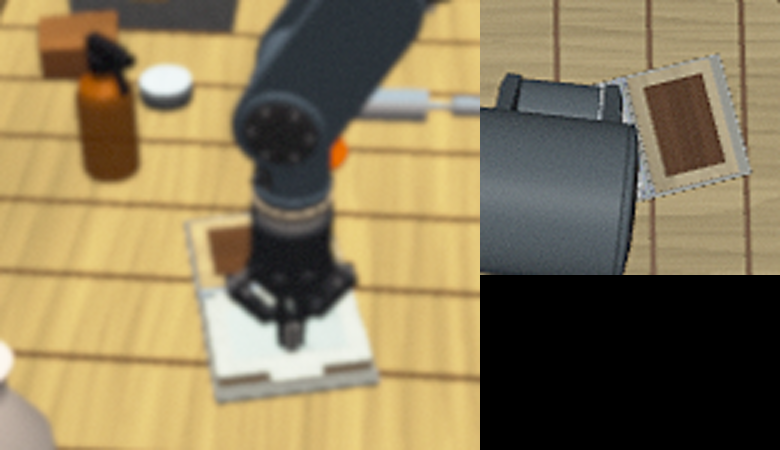

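>>> move_arm(
  deltas=[
    [[0,0,0.001,0],[0,0,0.002,0],[0,0,0.003,0],[0,0,0.003,0],[0,0,0.003,0]],
  ],
)

```text
t: 6.67
tcp_pos: [0.4997, 0.0508, 0.0287]
tool_rot: [0.993, 0.114, 0.0, 0.001]
force: [-3.3, 1.0, 19.3]
finger_gap: 0.002
```

```bash
python3 -c "
from h import *
stat()"
```

```text
t 6.67 tcp [0.4997 0.0508 0.0287] book xyz 0.0008 0.0894 0.0287 yawx 0.02 zax [ 0.001 -0.002 -1.   ] F [-3.3   0.97 19.34] gap 0.002 q [-0.12  0.73  1.89 -0.    0.53 -0.35]
```

>>> move_arm(
  deltas=[
    [[0,0,-0.01,0],[0,0,-0.03,0],[0,0,-0.055,0],[0.005,-0.015,-0.075,0],[0.014,-0.04,-0.085,0],[0.024,-0.07,-0.085,0],[0.034,-0.1,-0.085,0],[0.044,-0.13,-0.085,0],[0.054,-0.16,-0.085,0],[0.064,-0.19,-0.085,0],[0.072,-0.215,-0.085,0],[0.078,-0.23,-0.085,0],[0.078,-0.232,-0.085,0],[0.078,-0.232,-0.085,0]],
  ],
)

```text
t: 7.83
tcp_pos: [0.5226, 0.2952, 0.1131]
tool_rot: [0.993, 0.115, 0.0, 0.001]
force: [0.1, -0.6, -0.3]
finger_gap: -0.004
```

```bash
python3 - <<'E'
from h import *
stat();print(delta([.523,.2945,.036+.012]))
a=snap('side','s5.png')['img'][130:310,240:400]; b=snap('top','t5.png')['img'][150:260,200:400]
A=cv2.resize(a,(400,450),interpolation=2)
B=cv2.copyMakeBorder(cv2.resize(b,(400,220),interpolation=2),0,230,0,0,0)
cv2.imwrite('pics/l5.png',np.hstack([A,B])[:,:,::-1])
E
```

```text
t 7.83 tcp [0.5226 0.2952 0.1131] book xyz 0.0785 0.3222 0.1131 yawx 0.13 zax [ 0.001 -0.002 -1.   ] F [ 0.06 -0.58 -0.27] gap -0.004 q [ 0.33  0.66  1.6  -0.    0.88  0.1 ]
[0.00024028 0.0006688  0.06510906]
```

View pics/l5.png

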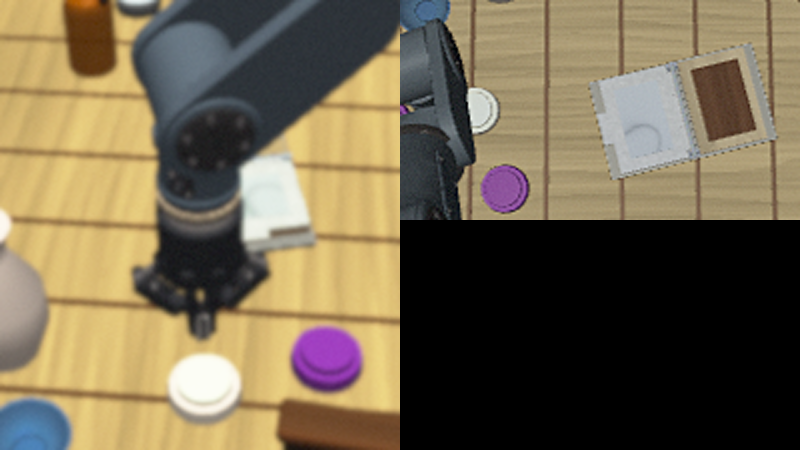

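>>> move_arm(
  deltas=[
    [[0,0.001,0.02,0],[0,0.001,0.045,0],[0,0.001,0.065,0],[0,0.001,0.074,0],[0,0.001,0.077,0],[0,0.001,0.08,0],[0,0.001,0.082,0],[0,0.001,0.083,0],[0,0.001,0.084,0],[0,0.001,0.084,0],[0,0.001,0.084,0],[0,0.001,0.084,0]],
  ],
)

```text
t: 8.93
tcp_pos: [0.5229, 0.292, 0.0311]
tool_rot: [0.993, 0.115, 0.0, 0.002]
force: [-3.0, -3.8, 9.1]
finger_gap: 0.001
```

```bash
python3 - <<'E'
from h import *
stat()
a=snap('side','s6.png')['img'][220:310,270:400]
cv2.imwrite('pics/l6.png',cv2.resize(a,None,fx=5,fy=5,interpolation=2)[:,:,::-1])
E
```

```text
t 8.93 tcp [0.5229 0.292  0.0311] book xyz 0.078 0.319 0.0311 yawx 0.04 zax [ 0.001 -0.003 -1.   ] F [-2.96 -3.84  9.11] gap 0.001 q [ 0.32  0.79  1.63 -0.01  0.72  0.1 ]
```

View pics/l6.png

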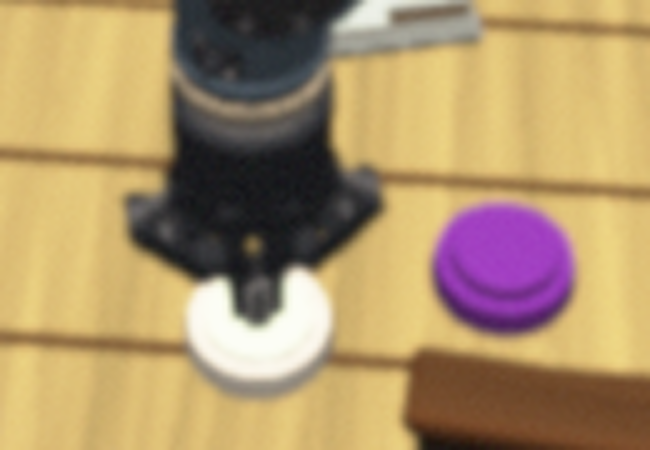

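>>> move_arm(
  deltas=[
    [[0,0,0.001,0],[0,0,0.001,0],[0,0,0.001,0],[0,0,0.001,0]],
  ],
)

```text
t: 9.32
tcp_pos: [0.5232, 0.2921, 0.0311]
tool_rot: [0.993, 0.115, 0.001, 0.002]
force: [-2.2, -1.7, 8.4]
finger_gap: -0.002
```

>>> move_arm(
  deltas=[
    [[0,0,-0.006,0],[0,0,-0.015,0],[0,0,-0.035,0],[0,0,-0.06,0],[0,0,-0.09,0],[0,0,-0.12,0],[-0.03,0,-0.15,0],[-0.06,-0.01,-0.17,0],[-0.09,-0.03,-0.18,0],[-0.11,-0.06,-0.18,0],[-0.12,-0.09,-0.18,0],[-0.12,-0.12,-0.18,0],[-0.12,-0.15,-0.18,0],[-0.12,-0.18,-0.18,0],[-0.12,-0.2,-0.18,0],[-0.12,-0.2,-0.18,0]],
  ],
)

```text
t: 10.65
tcp_pos: [0.3599, 0.4644, 0.2111]
tool_rot: [0.993, 0.117, 0.002, -0.0]
force: [0.5, -0.7, 0.6]
finger_gap: -0.0
```

```bash
python3 - <<'E'
from h import *
stat()
s=snap('side','s7.png');t=snap('top','t7.png')
print([proj(s,tab(th)).round(1) for th in(2.95,3.05,3.14)],[proj(t,tab(th)).round(1) for th in(2.95,3.05,3.14)])
A=cv2.resize(s['img'][100:310,220:420],(400,420),interpolation=2)
B=cv2.copyMakeBorder(cv2.resize(t['img'][150:260,200:400],(400,220),interpolation=2),0,200,0,0,0)
cv2.imwrite('pics/l7.png',np.hstack([A,B])[:,:,::-1])
E
```

```text
t 10.65 tcp [0.3599 0.4644 0.2111] book xyz -0.0415 0.5239 0.2111 yawx 0.26 zax [ 0.004  0.001 -1.   ] F [ 0.48 -0.7   0.62] gap -0.0 q [ 0.72  0.51  1.56 -0.    1.07  0.49]
[array([338.9, 219.2]), array([339. , 222.9]), array([338.9, 225.9])] [array([300.7, 213.3]), array([300.3, 213.8]), array([300.4, 214.3])]
```

View pics/l7.png

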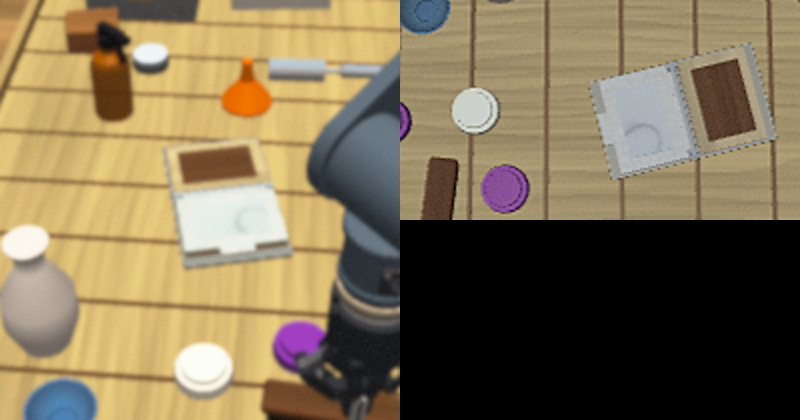

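View pics/t7.png

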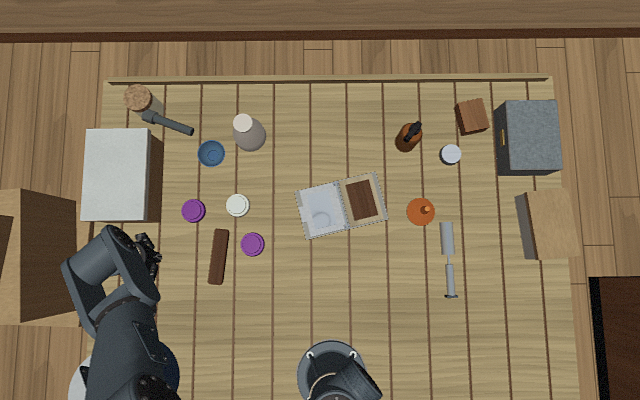

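```bash
python3 -c "
from h import *
print(manip.sign_off())"
```

```text
the job is handed in; nothing more can be done
None
```

I pushed the white leaf over the spine with the closed fingertips, pressed it flat on the left, then pressed the white puck's cap and let it spring back. I handed the job in at about 10.7 s; it gave no verdict.

- **Leaf:** I pressed it with about 19 N, with the fingertips at 20.7 mm against the 21 mm expected for a flat leaf. In the last side picture the tab edge is at about row 226, against 225.9 predicted for fully flat and 222.9 for 3.05 rad.
- **Puck:** The cap was held for more than 0.5 s at 8–9 N, with the tips at 23.1 mm, or about 4.9 mm of travel. I could not measure its return to the last millimetre, but the last picture shows it up with the gripper clear.
- **Extra press:** A last 1 mm of extra press at the puck did not move the tips any lower, so I took the cap as bottomed.
- **Everything else:** By eye, the book, puck and bystanders show no movement between the first and last top views. The final pose of the gripper touches nothing.

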